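# Wedge a microscope stage plate home in the clamping jig and hold it

## Robot

A 6-joint arm with a two-finger parallel gripper is mounted at the origin on the work surface. World frame = base frame: x ahead of the robot, y to its left, z up, the work surface at z = 0. Lengths are in mm, angles in rad, forces in N, time in s.
With the tool pointing down it reaches from about 275 to 850 mm from the base axis. Payload 5.2 kg.
Tool frame: the origin (TCP) lies midway between the tips of the shut fingers; the grasp point (between the pads) lies 19 mm behind it (pinch_z is the distance from the TCP to the grasp point, in mm); z points along the fingers, y is the line along which they close (so a half turn about z gives the same grasp; the last joint's range is limited). The gripper opens to 85 mm and grips with 20 to 120 N. Pads are 22 mm wide; open, the fingers measure 114 mm over their backs; the gripper's body (76 mm by 85 mm) begins 54 mm behind the grasp point. The pads swing forward as they close: fully open they stand 13 mm farther back than shut.
Start: joints at [-1.507, 0.259, 1.535, -0, 1.348, -0.203], TCP at [145.026, -530.54, 231.31] pointing down, gripper open.
Joint ranges: [-3.14, 3.14], [-0.91, 2.08], [0.19, 2.58], [-1.22, 4.36], [0.22, 2.71], [-3.12, 3.12]. Speed limits (rad/s): [2.57, 2.57, 3.14, 3.14, 3.14, 3.14].

## Interface

Orientations are given as a rotation vector (axis times angle).
In Python, from rig import state, camera, sign_off, silhouettes, tip_of, pinch_z gives the robot as it stands.
- The arm moves only by the tool servo_tool, never from a script. Its argument "moves" is one flat list of numbers, 4 for each row, row after row: the shift along the tool's x, y, z as a fraction of full scale, then the turn about the tool's z as a fraction of full scale. In form: [tx, ty, tz, roll, tx, ty, tz, roll, ...]. A call has 1 to 8 rows; each row shifts and turns the commanded pose from where the row before left it, along the tool's axes as they then stand; what a row does not reach is not made up. Full scale, the value 1, is 20 mm for a shift and 6 degrees for a turn. A row lasts 1/10 s, in which the tool goes at most 50 mm and 8.59 degrees, less where a joint would pass 70% of its speed; a pose out of reach is approached as far as the arm can. A call with a number of a shift or a turn outside -1 to 1 is refused whole. A call with a gripper value outside its range is refused whole. "gripper" is the opening, from 0 (shut) to 1 (fully open), set as the call begins (left out, the last holds). The fingers move at their own pace and stop on an object; "grip_force" is the grip in N (left out, the last holds). Time passes only in rows, so rows that do not move let the fingers close. It gives the time, the measured TCP pose, the force, the opening and the grip force at its end, in the units of the state.
- state(): the state, without advancing time (a new reading comes with each control period).
- camera(name): name is "side" or "top"; returns a dict with "img" (384x512x3 uint8, blue, green, red), "fov_y" (degrees; the focal length in pixels is half the picture's height over the tangent of half this angle, whatever the lens; pixels are square), "cx", "cy" (the principal point, pixels), "dist" ([k1, k2, p1, p2, k3] as OpenCV has them; the pictures are not rectified), "camera_from_world" (4x4, takes a point from world to camera coordinates). Camera axes: x right, y up, looking along -z (the intrinsics and any distortion apply to the point x, -y, -z); pixel columns grow to the right and rows downward; lengths in mm; the calibration is good to about 2 mm. A picture is of the moment at which its call begins. There is no depth.
- sign_off(): hands the job in; it is judged then, once.
Trained networks look in a picture, given as the dict that the camera call returned (one of the last four; its "shot" number tells which), for a name from the list of things; names that differ only in an ending like _2 or _b are one class to them, and where a whole thing is asked for, a point or a joint stands for the part that bears it (a point fixed in the world has none). Each returns a list of dicts, best first, with "confidence" (0 to 1); they miss things now and then, are a little off and sometimes report something else, mostly with a low value. They report only what shows in the picture. A call takes as long as a camera call. They do not tell look-alikes from the thing itself.
- silhouettes(target, picture): "pixels" (384x512 bool, what is visible of it) and "location" ([column, row] in pixels, amid what is visible of it).
- tip_of(target, picture): "location" ([column, row] in pixels: a listed point, or the origin of a listed thing).
The state is a dict: "clock": time; "joints": joint angles; "dq": joint speeds; "joint_efforts": joint torques, N m; "position": TCP position; "tcp_rot": TCP orientation; "force": force on the tool from outside, world axes, zero at the start; "wrist_torque": the same for the moment, N m; "gripper_width": opening from 0.0 (shut) to 1.0 (fully open); "gripper_force": force on a finger pad.
Only numpy, scipy, OpenCV 4.12 (cv2) and the standard library are available. Lean on these libraries where they do the work, as an engineer would, in place of code of your own. Each camera call takes 0.05 s, during which the arm holds its last target. There are 200 camera calls.

## Task

Slide the loose stage plate squarely against the jig's tall back fence, feeling for the stop. Then take the wooden wedge from its stand and press it, tip down, into the gap between the plate and the stop blocks, at the one block that leaves the gap wide enough, until it bites and clamps the plate flush against the fence. Finish while still gripping the wedge and pressing it in (do not let go), touching the plate with nothing but the wedge, and leave the other things on the bench alone.

Things in the scene. Friction and masses are not known exactly. Their poses are not given: they have to be found in the camera images.
- jig: Fixed clamping jig. Origin: centre of underside, on the bench; x points to the fence (away from the robot), y left. Black base 170 x 190 x 6 mm; dark bed, top 26 mm above bench, x -24 to +50 mm, 150 wide. Far side: fence, inner face at x = +50. Near side: three stop blocks in random order at y = -44, 0, +44. Between blocks and bed the gap is open down to the base. Yaw within 0.3 rad.
- plate: Loose aluminium stage plate, 0.25 to 0.45 kg, flat on the bed: 80 (x) x 140 (y) x 12 mm, origin at centre of underside. In its middle a round collar, 30 mm across, 25 tall (top 63 mm above bench), to grip. Home, its origin is at jig x = +10 mm, its near edge at -30. Starts 4 to 8 mm short; then no gap takes the wedge. Slides easily (waxed bed); squares itself on the fence when pushed.
- stop_short: Fixed steel stop block, shortest of three, the one leaving the gap wide enough: 31 (x) x 40 (y) x 32 mm, top 38 mm above bench, level with the plate's. Axes as the jig's; origin: middle of the lower edge of its rear face (jig x = -80 mm for all three, 6 mm above bench); face to the plate at its x = +31. Gap here with the plate home: 19 mm.
- stop_mid: Fixed steel stop block like stop_short but 38 mm long in x: the gap here is only 12 mm with the plate home, too narrow for the wedge.
- stop_long: Fixed steel stop block like stop_short but 40 mm long in x: the gap here is only 10 mm with the plate home, too narrow for the wedge.
- wedge: Loose wooden wedge, 60 g, 75 mm tall, 28 wide (its y), tip down in its stand. Origin: centre of the flat tip; z up. Lowest 40 mm tapered on both x faces: 14 mm thick at the tip to 22. Above it the grip, 18 thick, 28 wide, 35 tall: take it across the 28. Same either way round. In the 19 mm gap it bites 25 mm deep, tip about 13 mm above bench; friction keeps it there.
- stand: Fixed black stand for the wedge: base 80 x 80 x 6 mm with an open pocket (22 x 31 mm inside, walls to 24 mm above the bench). Origin at the centre of its underside. The wedge stands on the pocket's floor, 6 mm above the bench, parallel to the stand's axes.
- fence: The jig's steel fence, 22 mm thick, 170 wide, top 48 mm above bench. Origin on its inner face, middle of its lower edge, 6 mm above bench (jig x = +50, y = 0); axes as the jig's.
- eyepiece: Bystander: black eyepiece standing up, 36 mm across, 50 mm tall; origin at the centre of its underside. Leave it alone.
- cleaner: Bystander: small white bottle, 38 mm across, 85 mm tall; origin at the centre of its underside. Leave it alone.
- driver: Bystander: screwdriver 160 mm long lying along its x. Leave it alone.
- retainer: Bystander: flat white ring, 64 mm across, 6 mm high; origin at the centre of its underside. Leave it alone.
Not all that is in view belongs to the job. Several things have the shape of the wedge; the one meant has the colours described above.

How it is judged:
By the outcome, as a careful person would: the job done as asked, in the order asked, and still so for the second after the job is handed in, while the arm keeps its last pose, push and grip.
It also fails if it takes over 54 s, if anything falls off the work surface, if the arm or the gripper's body presses on something with over 40 N, if the wrist force passes 120 N, or if a joint passes its speed limit or range.

## Working session

There is one attempt and no reset: what is moved stays moved. The work goes in short steps, Python scripts to look and compute and a tool call to move; the robot and the scene stay as the last step left them, time stands still between calls to the robot, and variables do not carry over. Pictures are saved under pics/ and viewed, at most 10 in all, crops included, and the job is handed in when it is done.

Besides the shell and the picture viewer there is one more tool, called after "Request:" as a command line: name --argument value ..., lists and objects as JSON in quotes. servo_tool: Moves the arm, as the interface text tells. Shift numbers are shares of 20 mm and turn numbers shares of 6 degrees, none past 1 either way. Its arguments: {"type":"object","properties":{"moves":{"type":"array"},"gripper":{"type":"number"},"grip_force":{"type":"number"}},"required":["moves"]}

```bash
mkdir -p pics; ls; cat > h.py <<'E'
import numpy as np, cv2
from rig import *
from scipy.spatial.transform import Rotation as R
def K(c):
    f=192/np.tan(np.radians(c["fov_y"]/2)); return np.array([[f,0,c["cx"]],[0,f,c["cy"]],[0,0,1.]])
F=np.diag([1,-1,-1.])
def ray(c,px):
    u=cv2.undistortPoints(np.array([[px]],float),K(c),np.array(c["dist"],float))[0,0]
    M=np.array(c["camera_from_world"]); d=M[:3,:3].T@F@np.array([u[0],u[1],1]); o=-M[:3,:3].T@M[:3,3]
    return o,d/np.linalg.norm(d)
def atz(c,px,z):
    o,d=ray(c,px); return o+d*(z-o[2])/d[2]
def tri(*cp):
    A=np.zeros((3,3));b=np.zeros(3);L=[]
    for c,p in cp:
        o,d=ray(c,p);P=np.eye(3)-np.outer(d,d);A+=P;b+=P@o;L.append((o,P))
    X=np.linalg.solve(A,b); return X,[round(float(np.linalg.norm(P@(X-o))),1) for o,P in L]
def proj(c,X):
    M=np.array(c["camera_from_world"]);X=np.atleast_2d(X)@M[:3,:3].T+M[:3,3]
    return cv2.projectPoints((X@F).reshape(-1,1,3),np.zeros(3),np.zeros(3),K(c),np.array(c["dist"],float))[0][:,0]
E
python3 - <<'E'
from h import *
np.set_printoptions(precision=1,suppress=True)
s=state();print(s)
cs={n:camera(n) for n in("side","top")}
for n,c in cs.items():
    cv2.imwrite(f"pics/{n}0.png",c["img"]);M=np.array(c["camera_from_world"]);print(n,c["fov_y"],-M[:3,:3].T@M[:3,3])
for t in "jig plate stop_short stop_mid stop_long wedge stand fence eyepiece cleaner driver retainer".split():
    for n,c in cs.items():
        print(t,n,[(np.round(d["location"],1).tolist(),round(d["confidence"],2)) for d in tip_of(t,c)[:5]])
E
```

```text
pics
{'clock': 0.0, 'joints': array([-1.5,  0.3,  1.5, -0. ,  1.3, -0.2]), 'dq': array([ 0.,  0.,  0., -0., -0.,  0.]), 'joint_efforts': array([ -0. , -44.6, -29.1,  -0. ,   0. ,  -0. ]), 'position': array([ 145. , -530. ,  230.5]), 'tcp_rot': array([-3.1, -0.4, -0. ]), 'force': array([0.4, 0.4, 0. ]), 'wrist_torque': array([-0. , -0.1,  0. ]), 'gripper_force': 0.0, 'gripper_width': 0.9967939127709932}
side 49.384197440312235 [291.  570.9 732.4]
top 43.05230291133697 [ 488.8   -1.4 1141.3]
jig side [([278.5, 210.2], 0.96), ([161.2, 229.5], 0.35)]
jig top []
plate side [([275.7, 201.5], 0.72)]
plate top [([273.8, 216.7], 0.57)]
stop_short side [([139.5, 269.0], 0.65), ([311.2, 223.5], 0.51)]
stop_short top [([265.9, 250.1], 0.81)]
stop_mid side [([305.3, 239.5], 0.64)]
stop_mid top [([249.1, 249.6], 0.6)]
stop_long side [([317.6, 214.3], 0.51)]
stop_long top []
wedge side [([180.2, 334.9], 0.9), ([264.9, 333.8], 0.88), ([223.3, 295.4], 0.77), ([201.7, 252.5], 0.62)]
wedge top [([164.5, 217.9], 0.71), ([197.1, 171.6], 0.62), ([152.0, 259.0], 0.61), ([116.8, 204.5], 0.46)]
stand side [([260.7, 117.5], 0.7), ([278.7, 211.1], 0.34)]
stand top [([161.8, 216.2], 0.87), ([394.2, 132.7], 0.22)]
fence side [([260.0, 199.9], 0.97)]
fence top [([272.1, 194.8], 0.79)]
eyepiece side []
eyepiece top [([197.5, 130.4], 0.72)]
cleaner side [([141.9, 268.8], 0.86)]
cleaner top [([156.0, 133.6], 0.6)]
driver side [([348.3, 143.3], 0.84), ([260.6, 200.6], 0.17)]
driver top [([404.6, 245.0], 0.77)]
retainer side [([262.1, 121.2], 0.51)]
retainer top [([394.2, 136.0], 0.5)]
```

View pics/top0.png

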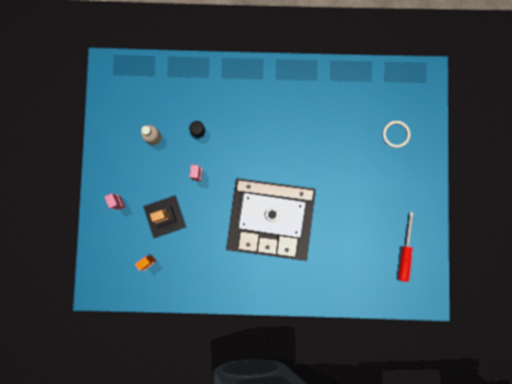

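View pics/side0.png

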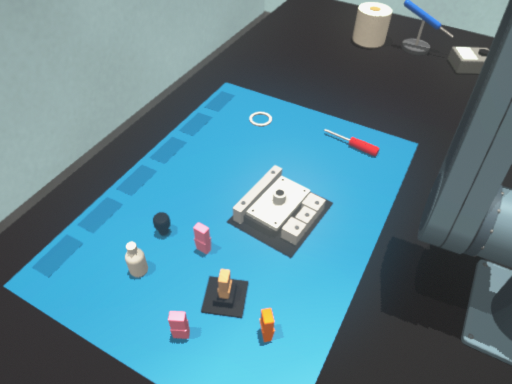

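The top view shows the jig at about (271,220), with the stop blocks on its near (lower) side. The wooden wedge is in the black stand at (161,216). Pink and orange look-alikes are at (196,172), (114,201) and (146,263). The side view agrees: stand wedge at (224,290).

```bash
python3 - <<'E'
from h import *
np.set_printoptions(precision=1,suppress=True)
cs={n:camera(n) for n in("side","top")}
a=cv2.resize(cs["top"]["img"][165:275,130:330],None,fx=4,fy=4,interpolation=cv2.INTER_CUBIC)
cv2.imwrite("pics/c1.png",a)
b=cv2.resize(cs["side"]["img"][160:320,195:340],None,fx=3.7,fy=3.7,interpolation=cv2.INTER_CUBIC)
cv2.imwrite("pics/c2.png",b)
for t in "jig plate wedge stand fence stop_short stop_mid stop_long".split():
    for n,c in cs.items():
        for d in silhouettes(t,c)[:3]:
            m=d["pixels"].astype(np.uint8); r=cv2.minAreaRect(np.argwhere(m)[:,::-1].astype(np.float32)); print(t,n,round(d["confidence"],2),m.sum(),np.round(d["location"],1),cv2.boxPoints(r).round(1).tolist())
c=cs["top"]
print("stand",[tri((cs["side"],[223.3,295.4]),(c,[161.8,216.2]))])
print("fence",tri((cs["side"],[260.0,199.9]),(c,[272.1,194.8])),"plate",tri((cs["side"],[275.7,201.5]),(c,[273.8,216.7])))
np.savez("pics/c.npz",**{n:cs[n]["img"] for n in cs})
import pickle;pickle.dump(cs,open("cs.pkl","wb"))
E
```

```text
jig side 0.71 2106 [259.5 221.2] [[224.5, 219.60000610351562], [265.3999938964844, 158.89999389648438], [331.0, 203.0], [290.1000061035156, 263.79998779296875]]
jig top 0.71 482 [405.7 260.4] [[396.6000061035156, 280.29998779296875], [405.1000061035156, 212.3000030517578], [416.8999938964844, 213.6999969482422], [408.3999938964844, 281.79998779296875]]
jig top 0.62 2814 [269.5 196.6] [[225.3000030517578, 249.89999389648438], [235.3000030517578, 177.0], [316.5, 188.10000610351562], [306.6000061035156, 261.0]]
jig top 0.6 211 [393.5 144.1] [[383.0, 121.0], [409.0, 121.0], [409.0, 146.0], [383.0, 146.0]]
plate side 0.83 1762 [277. 201.] [[245.0, 212.0], [287.0, 170.0], [311.0, 194.0], [269.0, 236.0]]
plate top 0.82 2295 [270.7 218.1] [[237.5, 228.10000610351562], [243.60000610351562, 191.39999389648438], [306.5, 201.89999389648438], [300.3999938964844, 238.60000610351562]]
plate top 0.52 306 [287.3 247.1] [[277.0, 254.1999969482422], [278.8999938964844, 236.8000030517578], [296.70001220703125, 238.6999969482422], [294.79998779296875, 256.20001220703125]]
wedge side 0.96 501 [177.9 324.3
[... 2396 characters left out ...]
6.8000030517578], [165.39999389648438, 235.1999969482422]]
stop_mid top 0.57 270 [251.4 241.5] [[238.8000030517578, 247.89999389648438], [240.5, 232.1999969482422], [258.29998779296875, 234.10000610351562], [256.6000061035156, 249.8000030517578]]
stop_long side 0.68 335 [316.2 203.6] [[298.6000061035156, 206.10000610351562], [309.3999938964844, 189.89999389648438], [327.3999938964844, 201.89999389648438], [316.6000061035156, 218.10000610351562]]
stop_long top 0.81 310 [287.3 247.9] [[278.0, 238.0], [296.0, 238.0], [296.0, 255.0], [278.0, 255.0]]
stand [(array([529.4, 235.8,  12.4]), [0.6, 0.6])]
fence (array([585.4, -18.7,  13.4]), [0.1, 0.1]) plate (array([539.8, -21.4,  28.7]), [6.1, 6.1])
```

View pics/c1.png

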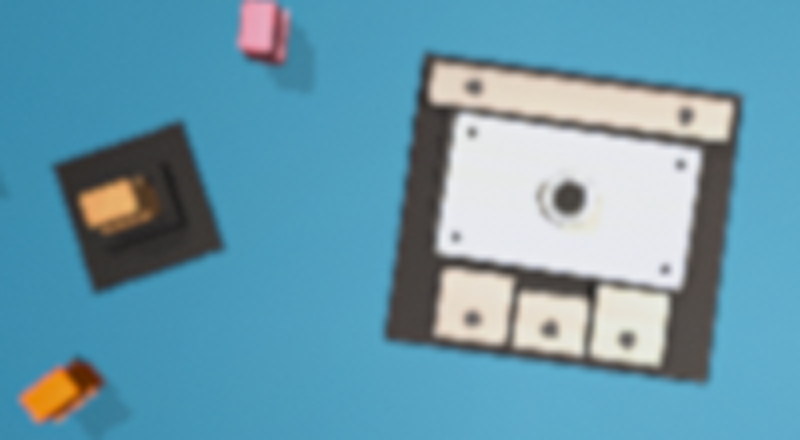

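View pics/c2.png

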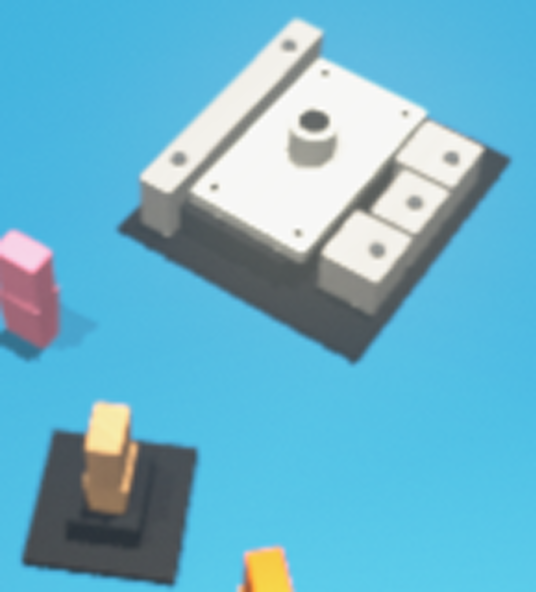

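The enlarged views show the middle block is clearly the shortest, so the open gap is at jig y = 0. The wooden wedge's 28 mm side runs roughly along world y, slightly turned. Next I fit the poses.

```bash
cat > fit.py <<'E'
from h import *
import pickle
from scipy.optimize import least_squares
np.set_printoptions(precision=2,suppress=True)
cs=pickle.load(open("cs.pkl","rb"))
T=lambda p:((np.array(p)+.5)/4-.5+[130,165]); S=lambda p:((np.array(p)+.5)/3.7-.5+[195,160])
def fit(obs,x0):
    def res(q):
        r=[]
        for n,X,p in obs:
            c,s=np.cos(q[2]),np.sin(q[2]);X=np.array(X,float)
            W=[q[0]+c*X[0]-s*X[1],q[1]+s*X[0]+c*X[1],X[2]+q[3]]
            r.append(proj(cs[n],W)[0]-(T(p) if n=="top" else S(p)))
        return np.array(r).ravel()
    o=least_squares(res,x0,loss="soft_l1");print(o.x,np.abs(res(o.x)).reshape(-1,2).round(1).tolist());return o.x
t,s="top","side"
if __name__=="__main__":
    J=[(t,(85,95,6),(428,53)),(t,(85,-95,6),(742,95)),(t,(-85,-95,6),(707,380)),(t,(-85,95,6),(387,340)),
    (s,(85,95,6),(120,228)),(s,(-85,95,6),(355,362)),(s,(-85,-95,6),(510,160)),
    (s,(50,85,48),(167,188)),(s,(72,-85,48),(297,20)),(s,(50,-85,48),(322,36)),(s,(72,85,48),(140,178)),
    (s,(-80,64,38),(378,283)),(s,(-80,-64,38),(482,150)),(t,(-80,64,38),(432,337)),(t,(-80,-64,38),(663,367))]
    print("jig");j=fit(J,[530,-20,0,0]);fit([o for o in J if o[0]==t],j);fit([o for o in J if o[0]==s],j)
    print("plate in jig axes");P=[(t,(40,70,38),(453,110)),(t,(40,-70,38),(703,147)),(t,(-40,-70,38),(684,290)),(t,(-40,70,38),(435,255)),
    (s,(40,-70,38),(322,58)),(s,(-40,-70,38),(428,110)),(s,(-40,70,38),(303,248)),(s,(40,70,38),(190,192))]
    p=fit(P,j);c,sn=np.cos(j[2]),np.sin(j[2]);print(np.array([[c,sn],[-sn,c]])@(p[:2]-j[:2]))
    print("stand");st=fit([(t,(40,40,6),(53,165)),(t,(40,-40,6),(183,123)),(t,(-40,-40,6),(223,248)),(t,(-40,40,6),(97,292)),
    (s,(-40,-40,6),(197,450)),(s,(40,-40,6),(52,430)),(s,(40,40,6),(22,563)),(s,(-40,40,6),(174,583))],[530,235,.3,0])
    print("wedge");fit([(t,(9,14,81),(78,192)),(t,(9,-14,81),(130,179)),(t,(-9,-14,81),(140,213)),(t,(-9,14,81),(88,227)),
    (s,(9,-14,81),(92,403)),(s,(-9,-14,81),(131,405)),(s,(-9,14,81),(126,455)),(s,(9,14,81),(85,450))],st)
    q=state();r=R.from_rotvec(q["tcp_rot"]).as_matrix();print(r,q["joints"])
E
python3 fit.py
```

```text
jig
[531.67 -17.74  -0.11  -2.19] [[0.8, 1.0], [0.8, 0.8], [0.5, 0.4], [0.7, 0.7], [1.2, 0.4], [0.4, 0.6], [0.5, 0.6], [1.1, 2.3], [0.1, 0.2], [0.8, 0.5], [0.3, 0.6], [0.3, 0.8], [0.9, 0.0], [0.8, 0.1], [0.6, 0.3]]
[531.26 -17.97  -0.1  -16.51] [[0.5, 0.0], [0.2, 0.1], [0.2, 0.2], [0.1, 0.5], [1.3, 0.2], [0.8, 0.1]]
[532.29 -18.34  -0.11  -2.8 ] [[1.3, 0.6], [0.7, 0.8], [0.6, 0.6], [1.0, 2.1], [0.2, 0.2], [0.8, 0.5], [0.1, 0.4], [0.0, 0.7], [0.8, 0.0]]
plate in jig axes
[537.71 -18.81  -0.12   1.35] [[1.0, 0.8], [0.5, 0.6], [0.6, 0.1], [0.2, 0.5], [0.8, 0.3], [0.4, 0.1], [0.2, 0.9], [0.3, 0.7]]
[ 6.12 -0.42]
stand
[529.61 231.43   0.36  -2.73] [[0.1, 0.3], [0.1, 1.0], [0.7, 0.0], [0.5, 0.4], [0.2, 0.2], [0.3, 0.2], [0.3, 0.0], [0.3, 0.2]]
wedge
[527.88 232.04   0.37  -0.66] [[0.3, 1.1], [0.5, 0.0], [0.3, 0.7], [0.5, 0.1], [0.9, 0.3], [0.0, 0.3], [1.2, 0.1], [0.0, 0.1]]
[[ 0.96  0.26 -0.  ]
 [ 0.26 -0.96 -0.  ]
 [-0.    0.   -1.  ]] [-1.51  0.26  1.53 -0.    1.35 -0.2 ]
```

Request:
servo_tool --moves '[0,0,0.4,-0.95,0,0,0.4,-0.95,0,0,0.4,-0.95,0,0,0.4,-0.95,0,0,0.4,-0.95,0,0,0.4,-0.95,0,0,0.4,-0.95,0,0,0.4,-0.95]' --gripper 0.5

```text
clock: 3.0
position: [145.0, -530.6, 167.0]
tcp_rot: [2.705, 1.597, -0.0]
force: [-0.6, -0.7, 0.3]
gripper_width: 0.502
gripper_force: 0.0
```

Request:
servo_tool --moves '[0,0,0.2,-0.95,0,0,0.2,-0.95,0,0,0.2,-0.95,0,0,0,-0.95,0.9,0.55,0,0,0.9,0.55,0,0,0.9,0.55,0,0,0.9,0.55,0,0]'

```text
clock: 3.8
position: [197.7, -462.3, 155.3]
tcp_rot: [-2.34, -2.096, -0.0]
force: [0.3, 0.6, -0.3]
gripper_width: 0.499
gripper_force: 0.0
```

Request:
servo_tool --moves '[1,0.6,0,0,1,0.6,0,0,1,0.6,0,0,1,0.6,0,0,1,0.6,0,0,1,0.6,0,0,1,0.6,0,0,1,0.6,0,0]'

```text
clock: 4.6
position: [310.5, -313.4, 155.5]
tcp_rot: [2.34, 2.096, -0.0]
force: [-0.3, -0.1, 0.4]
gripper_width: 0.502
gripper_force: 0.0
```

Request:
servo_tool --moves '[1,0.6,0,0,1,0.6,0,0,1,0.6,0,0,1,0.6,0,0,1,0.6,0,0,1,0.6,0,0,1,0.6,0,0,1,0.6,0,0]'

```text
clock: 5.4
position: [423.1, -164.9, 155.6]
tcp_rot: [2.339, 2.096, 0.0]
force: [-0.4, -0.3, -0.2]
gripper_width: 0.498
gripper_force: 0.0
```

```bash
cat >> h.py <<'E'
def to(x,y,z,yaw=None):
    s=state();r=R.from_rotvec(s["tcp_rot"]).as_matrix();d=r.T@(np.array([x,y,z])-s["position"])
    psi=np.arctan2(r[1,0],r[0,0]);dr=0 if yaw is None else -np.degrees(yaw-psi)/6
    print("t",s["clock"],"pos",s["position"].round(1),"psi",round(psi,4),"zaxis",r[:,2].round(3),"F",s["force"].round(1),"w",round(s["gripper_width"],3),s["gripper_force"],"j6",s["joints"][5])
    print("units",(d/20).round(3),"roll",round(dr,3))
E
python3 -c "
from h import *
to(537,-18.8,110,np.pi/2-.11)"; python3 fit.py | grep '^\[5' ; sed -i 's/precision=2/precision=4/' fit.py; python3 fit.py | grep '^\[5'
```

```text
t 5.4 pos [ 423.1 -164.9  155.6] psi 1.4614 zaxis [ 0. -0. -1.] F [-0.4 -0.3 -0.2] w 0.498 0.0 j6 -0.5087124453369161
units [7.882 4.864 2.278] roll 0.006
[531.67 -17.74  -0.11  -2.19] [[0.8, 1.0], [0.8, 0.8], [0.5, 0.4], [0.7, 0.7], [1.2, 0.4], [0.4, 0.6], [0.5, 0.6], [1.1, 2.3], [0.1, 0.2], [0.8, 0.5], [0.3, 0.6], [0.3, 0.8], [0.9, 0.0], [0.8, 0.1], [0.6, 0.3]]
[531.26 -17.97  -0.1  -16.51] [[0.5, 0.0], [0.2, 0.1], [0.2, 0.2], [0.1, 0.5], [1.3, 0.2], [0.8, 0.1]]
[532.29 -18.34  -0.11  -2.8 ] [[1.3, 0.6], [0.7, 0.8], [0.6, 0.6], [1.0, 2.1], [0.2, 0.2], [0.8, 0.5], [0.1, 0.4], [0.0, 0.7], [0.8, 0.0]]
[537.71 -18.81  -0.12   1.35] [[1.0, 0.8], [0.5, 0.6], [0.6, 0.1], [0.2, 0.5], [0.8, 0.3], [0.4, 0.1], [0.2, 0.9], [0.3, 0.7]]
[529.61 231.43   0.36  -2.73] [[0.1, 0.3], [0.1, 1.0], [0.7, 0.0], [0.5, 0.4], [0.2, 0.2], [0.3, 0.2], [0.3, 0.0], [0.3, 0.2]]
[527.88 232.04   0.37  -0.66] [[0.3, 1.1], [0.5, 0.0], [0.3, 0.7], [0.5, 0.1], [0.9, 0.3], [0.0, 0.3], [1.2, 0.1], [0.0, 0.1]]
[531.6731 -17.7404  -0.1063  -2.1904] [[0.8, 1.0], [0.8, 0.8], [0.5, 0.4], [0.7, 0.7], [1.2, 0.4], [0.4, 0.6], [0.5, 0.6], [1.1, 2.3], [0.1, 0.2], [0.8, 0.5], [0.3, 0.6], [0.3, 0.8], [0.9, 0.0], [0.8, 0.1], [0.6, 0.3]]
[531.2613 -17.9685  -0.1034 -16.5104] [[0.5, 0.0], [0.2, 0.1], [0.2, 0.2], [0.1, 0.5], [1.3, 0.2], [0.8, 0.1]]
[532.291  -18.3396  -0.1086  -2.7969] [[1.3, 0.6], [0.7, 0.8], [0.6, 0.6], [1.0, 2.1], [0.2, 0.2], [0.8, 0.5], [0.1, 0.4], [0.0, 0.7], [0.8, 0.0]]
[537.7134 -18.8122  -0.119    1.3547] [[1.0, 0.8], [0.5, 0.6], [0.6, 0.1], [0.2, 0.5], [0.8, 0.3], [0.4, 0.1], [0.2, 0.9], [0.3, 0.7]]
[529.6096 231.4268   0.3631  -2.7337] [[0.1, 0.3], [0.1, 1.0], [0.7, 0.0], [0.5, 0.4], [0.2, 0.2], [0.3, 0.2], [0.3, 0.0], [0.3, 0.2]]
[527.8764 232.0414   0.3712  -0.6589] [[0.3, 1.1], [0.5, 0.0], [0.3, 0.7], [0.5, 0.1], [0.9, 0.3], [0.0, 0.3], [1.2, 0.1], [0.0, 0.1]]
```

Request:
servo_tool --moves '[0.985,0.61,0.2,0,0.985,0.61,0.2,0,0.985,0.61,0.2,0,0.985,0.61,0.2,0,0.985,0.61,0.2,0,0.985,0.61,0.2,0,0.985,0.61,0.2,0,0.985,0.61,0.2,0]'

```text
clock: 6.2
position: [537.1, -18.9, 123.4]
tcp_rot: [2.339, 2.097, 0.0]
force: [0.5, -0.1, 0.5]
gripper_width: 0.501
gripper_force: 0.0
```

Request:
servo_tool --moves '[0,0,0.8,0,0,0,0.8,0,0,0,0,0,0,0,0,0]'

```text
clock: 6.6
position: [536.6, -20.2, 91.6]
tcp_rot: [-2.339, -2.096, 0.0]
force: [0.1, -1.0, -0.2]
gripper_width: 0.503
gripper_force: 0.0
```

```bash
python3 - <<'E'
from h import *
to(537.3,-18.8,41,np.pi/2-.107)
a=camera("top");b=camera("side")
A=cv2.resize(a["img"][175:265,220:330],None,fx=3.6,fy=4,interpolation=cv2.INTER_CUBIC)
B=cv2.resize(b["img"][130:260,220:340],None,fx=3.3,fy=360/130,interpolation=cv2.INTER_CUBIC)
cv2.imwrite("pics/p5.png",np.hstack([A,B]))
E
```

```text
t 6.6 pos [536.6 -20.2  91.6] psi 1.4612 zaxis [-0.  0. -1.] F [ 0.1 -1.  -0.2] w 0.503 0.0 j6 -0.13589688079715478
units [0.072 0.026 2.528] roll -0.025
```

View pics/p5.png

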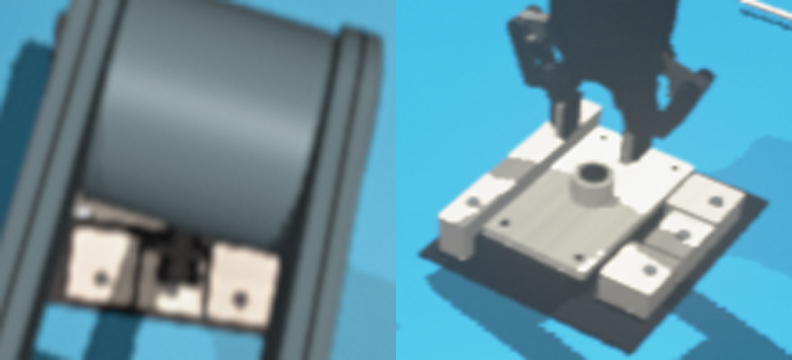

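The side crop shows the open fingers above the collar, one either side along the jig's x axis (tips near (570,130) and (630,155), collar at (593,175)). Next is the descent.

Request:
servo_tool --moves '[0.04,0,0.6,0,0.03,0,0.6,0,0,0,0.6,0,0,0,0.4,0,0,0,0.2,0,0,0,0,0]'

```text
clock: 7.3
position: [536.7, -19.5, 42.4]
tcp_rot: [-2.339, -2.095, 0.001]
force: [-0.1, 0.7, 0.1]
gripper_width: 0.499
gripper_force: 0.0
```

Request:
servo_tool --moves '[0,0,0.1,0,0,0,0,0]'

```text
clock: 7.5
position: [537.4, -19.6, 41.5]
tcp_rot: [2.34, 2.095, 0.0]
force: [-0.3, -0.1, 0.4]
gripper_width: 0.501
gripper_force: 0.0
```

Request:
servo_tool --moves '[0,0,0,0,0,0,0,0,0,0,0,0,0,0,0,0]' --gripper 0 --grip_force 30

```text
clock: 7.9
position: [537.6, -19.6, 41.8]
tcp_rot: [2.34, 2.095, 0.001]
force: [-0.1, 0.2, 4.3]
gripper_width: 0.342
gripper_force: 29.9
```

```bash
python3 - <<'E'
from h import *
to(537.3,-18.8,41,np.pi/2-.107)
E
```

```text
t 7.9 pos [537.6 -19.6  41.8] psi 1.4606 zaxis [ 0.001 -0.    -1.   ] F [-0.1  0.2  4.3] w 0.342 29.898954927921295 j6 -0.133823245934436
units [ 0.039 -0.02   0.04 ] roll -0.03
```

Request:
servo_tool --moves '[0,0.05,-0.02,0,0,0.05,0,0]'

```text
clock: 8.1
position: [539.0, -19.7, 41.8]
tcp_rot: [-2.34, -2.096, 0.0]
force: [-1.9, 0.8, 4.3]
gripper_width: 0.335
gripper_force: 30.1
```

Request:
servo_tool --moves '[0,0.05,0,0,0,0.05,0,0]'

```text
clock: 8.3
position: [541.2, -20.0, 41.8]
tcp_rot: [-2.34, -2.096, 0.0]
force: [-0.8, -0.1, 5.9]
gripper_width: 0.336
gripper_force: 30.2
```

Request:
servo_tool --moves '[0,0.03,0,0,0,0,0,0]'

```text
clock: 8.5
position: [541.8, -20.1, 41.8]
tcp_rot: [-2.34, -2.096, 0.0]
force: [-1.1, 0.0, 6.1]
gripper_width: 0.337
gripper_force: 30.2
```

Request:
servo_tool --moves '[0,0.03,-0.02,0,0,0,0,0]'

```text
clock: 8.7
position: [541.9, -20.1, 41.8]
tcp_rot: [-2.34, -2.095, 0.001]
force: [-2.8, -0.4, 3.0]
gripper_width: 0.336
gripper_force: 30.0
```

Request:
servo_tool --moves '[0,0.03,0,0,0,0,0,0]'

```text
clock: 8.9
position: [542.1, -20.2, 41.8]
tcp_rot: [-2.339, -2.095, 0.002]
force: [-4.8, -0.4, 4.0]
gripper_width: 0.34
gripper_force: 30.2
```

Request:
servo_tool --moves '[0,0.03,0,0,0,0,0,0]'

```text
clock: 9.1
position: [542.3, -20.3, 41.8]
tcp_rot: [-2.338, -2.095, 0.003]
force: [-7.6, -1.7, 4.3]
gripper_width: 0.339
gripper_force: 30.3
```

Request:
servo_tool --moves '[0,0.05,0,0,0,0.05,0,0,0,0,0,0]'

```text
clock: 9.4
position: [542.7, -20.5, 41.8]
tcp_rot: [-2.336, -2.095, 0.007]
force: [-11.1, -1.4, 9.3]
gripper_width: 0.339
gripper_force: 30.8
```

Request:
servo_tool --moves '[0,0.05,0,0,0,0,0,0]'

```text
clock: 9.6
position: [543.0, -20.6, 41.7]
tcp_rot: [-2.336, -2.094, 0.008]
force: [-12.5, -2.4, 11.2]
gripper_width: 0.34
gripper_force: 31.1
```

```bash
python3 - <<'E'
from h import *
for i in range(3): to(541.6,-18.8,41,np.pi/2-.107); camera("top")
E
```

```text
t 9.6 pos [543.  -20.6  41.7] psi 1.4618 zaxis [-0.007 -0.    -1.   ] F [-12.5  -2.4  11.2] w 0.34 31.05208843946457 j6 -0.13181100166996176
units [ 0.082 -0.08   0.038] roll -0.019
t 9.65 pos [543.  -20.6  41.7] psi 1.4618 zaxis [-0.007  0.    -1.   ] F [-12.8  -2.2  10.7] w 0.334 31.015664935112 j6 -0.13184691960612135
units [ 0.082 -0.079  0.036] roll -0.019
t 9.7 pos [543.  -20.6  41.8] psi 1.4618 zaxis [-0.007 -0.    -1.   ] F [-12.2  -2.4  10.6] w 0.341 30.997148752212524 j6 -0.13181534654408364
units [ 0.082 -0.079  0.038] roll -0.019
```

Request:
servo_tool --moves '[0,-0.06,-0.01,0,0,-0.06,-0.01,0,0,-0.03,0,0,0,0,0,0]'

```text
clock: 10.15
position: [542.8, -20.2, 41.8]
tcp_rot: [-2.339, -2.095, 0.002]
force: [-3.0, -0.9, -2.2]
gripper_width: 0.34
gripper_force: 29.8
```

Request:
servo_tool --moves '[0,0,0,0,0,0,0,0,0,0,0,0]' --gripper 0.46

```text
clock: 10.45
position: [544.7, -20.4, 43.0]
tcp_rot: [2.339, 2.094, 0.002]
force: [-0.0, -0.7, -0.7]
gripper_width: 0.46
gripper_force: 0.0
```

Request:
servo_tool --moves '[0,-0.1,-0.5,0,0,0,-0.9,0,0,0,-0.9,0,0,0,-0.9,0,0.5,-0.08,-0.9,0,0.8,-0.15,-0.9,0,0.8,-0.15,-0.8,0,0.8,-0.15,0,0]'

```text
clock: 11.25
position: [539.2, 39.1, 162.1]
tcp_rot: [2.337, 2.092, 0.007]
force: [0.2, 1.5, -0.7]
gripper_width: 0.458
gripper_force: 0.0
```

Request:
servo_tool --moves '[1,-0.18,0,0,1,-0.18,0,0,1,-0.18,0,0,1,-0.18,0,0,1,-0.18,0,0,1,-0.18,0,0,1,-0.18,0,0,1,-0.18,0,0]' --gripper 0.6

```text
clock: 12.05
position: [526.5, 201.9, 159.6]
tcp_rot: [2.34, 2.095, 0.002]
force: [-0.0, 0.1, 0.0]
gripper_width: 0.601
gripper_force: 0.0
```

Request:
servo_tool --moves '[0.7,-0.1,0,0.9,0.5,0.3,0,0.9,0,0,0,0.9,0,0,0,0.9,0,0,0,0.9,0,0,0,0.9,0,0,0,0.9,0,0,0,0.9]'

```text
clock: 12.85
position: [534.0, 223.8, 159.5]
tcp_rot: [2.95, 1.081, 0.002]
force: [-0.5, -0.3, -0.3]
gripper_width: 0.604
gripper_force: 0.0
```

Request:
servo_tool --moves '[0,0,0,0.9,0,0,0,0.9,0,0,0,0.9,0,0,0,0.5,0,0,0,0,0,0,0,0]'

```text
clock: 13.45
position: [534.0, 223.7, 159.2]
tcp_rot: [-3.087, -0.582, -0.001]
force: [0.2, -0.1, 0.4]
gripper_width: 0.598
gripper_force: 0.0
```

```bash
python3 - <<'E'
from h import *
import pickle
cs={n:camera(n) for n in("side","top")};pickle.dump(cs,open("cs2.pkl","wb"))
to(528.3,231.8,110,0.367)
A=cv2.resize(cs["top"]["img"][165:275,215:330],None,fx=3.4,fy=4,interpolation=cv2.INTER_CUBIC)
B=cv2.resize(cs["side"]["img"][210:320,190:295],None,fx=3.6,fy=4,interpolation=cv2.INTER_CUBIC)
cv2.imwrite("pics/p6.png",np.hstack([A,B]))
E
```

```text
t 13.55 pos [533.9 223.7 158.9] psi 0.3727 zaxis [ 0.  0. -1.] F [ 0.  -0.  -0.6] w 0.602 0.0 j6 1.402304556886958
units [-0.113 -0.479  2.444] roll 0.054
```

View pics/p6.png

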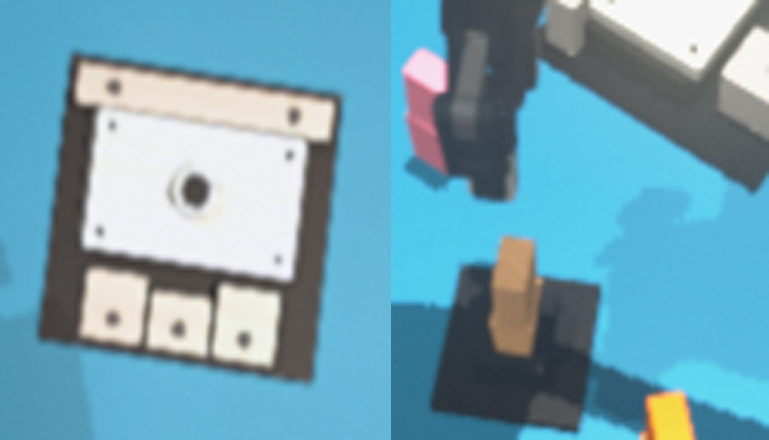

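The plate now sits against the fence along its full width, and the gap in front of the middle block is clear. The wedge still stands in its stand, with the gripper above and beside it.

```bash
python3 - <<'E'
import fit; from fit import *
def f3(obs,x0):
    def res(q):
        c,s_=np.cos(q[2]),np.sin(q[2]); return np.concatenate([proj(cs[n],[q[0]+c*X[0]-s_*X[1],q[1]+s_*X[0]+c*X[1],X[2]])[0]-(T(p) if n=="top" else S(p)) for n,X,p in obs])
    o=least_squares(res,x0);return o.x,np.abs(o.fun).max()
W=[(t,(9,14,81),(78,192)),(t,(9,-14,81),(130,179)),(t,(-9,-14,81),(140,213)),(t,(-9,14,81),(88,227)),
    (s,(9,-14,81),(92,403)),(s,(-9,-14,81),(131,405)),(s,(-9,14,81),(126,455)),(s,(9,14,81),(85,450))]
for v in(W[:4],W[4:],W): print(f3(v,[528,232,.36]))
st=[(t,(40,40,6),(53,165)),(t,(40,-40,6),(183,123)),(t,(-40,-40,6),(223,248)),(t,(-40,40,6),(97,292)),
    (s,(-40,-40,6),(197,450)),(s,(40,-40,6),(52,430)),(s,(40,40,6),(22,563)),(s,(-40,40,6),(174,583))]
for v in(st[:4],st[4:],st): print(f3(v,[528,232,.36]))
to(528.3,231.8,45,0.367)
E
```

```text
(array([528.0585, 231.928 ,   0.2966]), np.float64(0.4843115565944629))
(array([527.4755, 232.3382,   0.4345]), np.float64(0.5985266391386403))
(array([527.7396, 232.1204,   0.3745]), np.float64(1.1688176319706258))
(array([528.9731, 230.8559,   0.3597]), np.float64(0.8053823069627981))
(array([529.0193, 232.6783,   0.3648]), np.float64(0.4544866964802168))
(array([529.0587, 231.8681,   0.3625]), np.float64(0.9715699228507333))
t 13.55 pos [533.9 223.7 158.9] psi 0.3727 zaxis [ 0.  0. -1.] F [ 0.  -0.  -0.6] w 0.602 0.0 j6 1.402304556886958
units [-0.115 -0.479  5.694] roll 0.054
```

Request:
servo_tool --moves '[-0.11,-0.485,0.6,0.09,0,0,0.9,0,0,0,0.9,0,0,0,0.9,0,0,0,0.9,0,0,0,0.9,0,0,0,0.45,0,0,0,0,0]'

```text
clock: 14.35
position: [526.6, 232.0, 45.6]
tcp_rot: [3.09, 0.566, -0.006]
force: [-0.7, 1.1, -0.1]
gripper_width: 0.602
gripper_force: 0.0
```

```bash
python3 -c "
from h import *
to(528.3,232,44,0.363)"
```

```text
t 14.35 pos [526.6 232.   45.6] psi 0.3623 zaxis [-0.004 -0.001 -1.   ] F [-0.7  1.1 -0.1] w 0.602 0.0 j6 1.4294677711483654
units [0.081 0.03  0.081] roll -0.007
```

Request:
servo_tool --moves '[0,0,0.05,0,0,0,0,0,0,0,0,0]'

```text
clock: 14.65
position: [528.9, 232.1, 47.4]
tcp_rot: [-3.09, -0.566, -0.003]
force: [0.9, -0.6, 0.6]
gripper_width: 0.6
gripper_force: 0.0
```

Request:
servo_tool --moves '[0,0,0,0,0,0,0,0,0,0,0,0,0,0,0,0,0,0,0,0]' --gripper 0 --grip_force 100

```text
clock: 15.15
position: [528.9, 232.0, 47.3]
tcp_rot: [-3.09, -0.566, -0.003]
force: [0.2, -1.2, 4.7]
gripper_width: 0.312
gripper_force: 98.4
```

Request:
servo_tool --moves '[0,0,-0.3,0,0,0,-0.6,0,0,0,-0.8,0,0,0,-0.9,0.9,0,0,-0.8,0.9,0,0,-0.5,0.9,0,0,-0.2,0.9,0,0,0,0.89]'

```text
clock: 15.95
position: [528.8, 232.0, 130.2]
tcp_rot: [-3.136, 0.176, -0.003]
force: [-0.3, 0.0, -0.6]
gripper_width: 0.316
gripper_force: 98.2
```

```bash
python3 -c "
from h import *
to(492.9,-13.7,95,-.107)"
```

```text
t 15.95 pos [528.8 232.  130.2] psi -0.1119 zaxis [ 0.002  0.    -1.   ] F [-0.3  0.  -0.6] w 0.316 98.18943858146667 j6 1.9031655713423752
units [-0.412 12.411  1.753] roll -0.047
```

Request:
servo_tool --moves '[0,0.5,0,-0.05,-0.03,0.9,0,0,-0.03,0.9,0,0,-0.03,0.9,0,0,-0.03,0.9,0,0,-0.03,0.9,0,0,-0.03,0.9,0,0,-0.03,0.9,0,0]'

```text
clock: 16.75
position: [509.5, 95.7, 128.7]
tcp_rot: [3.137, -0.157, -0.001]
force: [-0.4, -0.5, -1.2]
gripper_width: 0.314
gripper_force: 98.3
```

Request:
servo_tool --moves '[-0.03,0.9,0,0,-0.03,0.9,0,0,-0.03,0.9,0,0,-0.03,0.9,0,0,-0.03,0.9,0,0,-0.03,0.7,0,0,0,0.4,0,0,0,0,0,0]'

```text
clock: 17.55
position: [494.9, -14.9, 128.6]
tcp_rot: [3.137, -0.163, 0.0]
force: [-0.1, -0.0, -0.8]
gripper_width: 0.31
gripper_force: 98.3
```

Request:
servo_tool --moves '[0,0,0.4,0,0,0,0.4,0,0,0,0,0,0,0,0,0]'

```text
clock: 17.95
position: [494.6, -13.3, 111.9]
tcp_rot: [-3.137, 0.16, 0.002]
force: [0.6, 0.0, -0.8]
gripper_width: 0.314
gripper_force: 98.3
```

```bash
python3 - <<'E'
from h import *
import pickle
cs={n:camera(n) for n in("side","top")};pickle.dump(cs,open("cs3.pkl","wb"))
to(492.9,-13.7,85,-.107)
B=cv2.resize(cs["side"]["img"][140:265,220:345],None,fx=4.6,fy=4.6,interpolation=cv2.INTER_CUBIC)
cv2.imwrite("pics/p7.png",B)
E
```

```text
t 18.05 pos [495.1 -13.6 112.5] psi -0.1022 zaxis [-0.  0. -1.] F [ 0.3  1.1 -0.3] w 0.315 98.31567049026489 j6 1.419728399242893
units [-0.108  0.015  1.373] roll 0.046
```

View pics/p7.png

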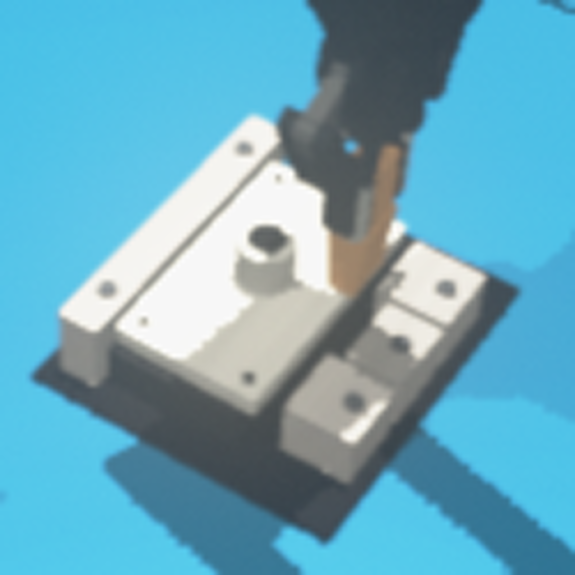

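The wedge hangs upright above the gap. Its tip's near +y corner is at about (351,296) in this crop. I'll check that against the expected position.

```bash
python3 - <<'E'
from h import *
import pickle
np.set_printoptions(precision=1,suppress=True)
c=pickle.load(open("cs3.pkl","rb"))["side"]
ps=np.array([495.1,-13.6]);a=-.1022;Rm=np.array([[np.cos(a),-np.sin(a)],[np.sin(a),np.cos(a)]])
for n,p in{"+x+y":(331,287),"-x+y":(351,297),"-x-y":(388,262)}.items():
    px=(np.array(p)+.5)/4.6-.5+[220,140]; print(n,Rm.T@(atz(c,px,71.2)[:2]-ps))
j=np.array([531.67,-17.74]);b=-.107
for m in([-49,20,38],[-49,-20,38],[-42,24,38]):
    w=[j[0]+np.cos(b)*m[0]-np.sin(b)*m[1],j[1]+np.sin(b)*m[0]+np.cos(b)*m[1],m[2]];print(m,((proj(c,w)[0]-[220,140]+.5)*4.6-.5))
E
```

```text
+x+y [ 3.2 14.9]
-x+y [-7.6 14.9]
-x-y [-10.6 -14.3]
[-49, 20, 38] [347.8 354.2]
[-49, -20, 38] [390.1 302.8]
[-42, 24, 38] [330.8 352.9]
```

Request:
servo_tool --moves '[-0.05,0,0.5,0.04,0,0,0.5,0,0,0,0.3,0,0,0,0.1,0,0,0,0,0,0,0,0,0]'

```text
clock: 18.65
position: [494.2, -13.9, 84.6]
tcp_rot: [3.137, -0.168, 0.0]
force: [0.2, 0.7, -0.8]
gripper_width: 0.315
gripper_force: 98.3
```

Request:
servo_tool --moves '[0,0,0.1,0,0,0,0.1,0,0,0,0,0]'

```text
clock: 18.95
position: [493.8, -13.8, 80.3]
tcp_rot: [-3.137, 0.168, 0.0]
force: [-0.3, 0.2, -0.6]
gripper_width: 0.314
gripper_force: 98.3
```

Request:
servo_tool --moves '[0,0,0.05,0,0,0,0.05,0,0,0,0,0]'

```text
clock: 19.25
position: [493.9, -13.8, 78.4]
tcp_rot: [-3.137, 0.168, 0.0]
force: [-0.2, 0.7, -0.7]
gripper_width: 0.315
gripper_force: 98.3
```

Request:
servo_tool --moves '[0,0,0.05,0,0,0,0.05,0,0,0,0,0]'

```text
clock: 19.55
position: [493.9, -13.9, 76.4]
tcp_rot: [-3.137, 0.168, 0.0]
force: [-0.4, 0.3, 0.2]
gripper_width: 0.316
gripper_force: 98.3
```

Request:
servo_tool --moves '[0,0,0.05,0,0,0,0.05,0,0,0,0,0]'

```text
clock: 19.85
position: [493.9, -13.8, 74.4]
tcp_rot: [-3.137, 0.168, 0.0]
force: [0.1, 0.5, -0.3]
gripper_width: 0.314
gripper_force: 98.3
```

Request:
servo_tool --moves '[0,0,0.1,0,0,0,0.05,0,0,0,0,0]'

```text
clock: 20.15
position: [493.8, -13.8, 71.3]
tcp_rot: [-3.137, 0.168, 0.001]
force: [0.3, -0.2, -0.7]
gripper_width: 0.312
gripper_force: 98.3
```

Request:
servo_tool --moves '[0,0,0.1,0,0,0,0.05,0,0,0,0,0]'

```text
clock: 20.45
position: [493.9, -13.8, 68.3]
tcp_rot: [-3.137, 0.168, 0.001]
force: [0.4, 0.5, -1.5]
gripper_width: 0.316
gripper_force: 98.3
```

Request:
servo_tool --moves '[0,0,0.1,0,0,0,0.05,0,0,0,0,0]'

```text
clock: 20.75
position: [493.8, -13.8, 65.3]
tcp_rot: [-3.137, 0.168, 0.001]
force: [-0.4, 0.3, -1.1]
gripper_width: 0.314
gripper_force: 98.3
```

Request:
servo_tool --moves '[0,0,0.1,0,0,0,0,0]'

```text
clock: 20.95
position: [493.8, -13.8, 63.3]
tcp_rot: [-3.137, 0.168, 0.001]
force: [-0.4, 0.2, -0.0]
gripper_width: 0.311
gripper_force: 98.3
```

Request:
servo_tool --moves '[0,0,0.1,0,0,0,0,0]'

```text
clock: 21.15
position: [493.8, -13.9, 61.3]
tcp_rot: [-3.137, 0.168, 0.001]
force: [0.0, 0.1, -0.5]
gripper_width: 0.312
gripper_force: 98.3
```

Request:
servo_tool --moves '[0,0,0.1,0,0,0,0,0]'

```text
clock: 21.35
position: [493.8, -13.8, 59.3]
tcp_rot: [-3.137, 0.168, 0.001]
force: [-1.0, 0.5, -0.6]
gripper_width: 0.313
gripper_force: 98.3
```

Request:
servo_tool --moves '[0,0,0.1,0,0,0,0,0]'

```text
clock: 21.55
position: [494.0, -13.9, 57.3]
tcp_rot: [3.137, -0.168, 0.0]
force: [-0.1, 0.2, -0.7]
gripper_width: 0.314
gripper_force: 98.3
```

Request:
servo_tool --moves '[0,0,0.1,0,0,0,0,0]'

```text
clock: 21.75
position: [494.1, -13.9, 55.4]
tcp_rot: [3.137, -0.168, 0.0]
force: [0.6, 0.6, -0.9]
gripper_width: 0.311
gripper_force: 98.3
```

Request:
servo_tool --moves '[0,0,0.05,0,0,0,0,0]'

```text
clock: 21.95
position: [494.2, -13.9, 54.5]
tcp_rot: [3.137, -0.168, 0.001]
force: [1.1, 0.3, -0.5]
gripper_width: 0.312
gripper_force: 98.3
```

Request:
servo_tool --moves '[0,0,0.05,0,0,0,0,0]'

```text
clock: 22.15
position: [494.3, -13.9, 53.6]
tcp_rot: [3.137, -0.168, 0.001]
force: [0.0, -1.2, -0.1]
gripper_width: 0.315
gripper_force: 98.3
```

Request:
servo_tool --moves '[0,0,0.05,0,0,0,0,0]'

```text
clock: 22.35
position: [494.3, -14.0, 52.7]
tcp_rot: [3.137, -0.168, 0.001]
force: [0.5, 0.4, 1.7]
gripper_width: 0.316
gripper_force: 98.6
```

Request:
servo_tool --moves '[0,0,0.05,0,0,0,0,0]' --grip_force 115

```text
clock: 22.55
position: [494.3, -14.0, 52.1]
tcp_rot: [3.137, -0.168, 0.001]
force: [-0.0, -0.2, 6.0]
gripper_width: 0.308
gripper_force: 113.7
```

Request:
servo_tool --moves '[0,0,0.05,0,0,0,0,0]'

```text
clock: 22.75
position: [494.4, -14.0, 51.6]
tcp_rot: [3.137, -0.168, 0.002]
force: [-1.3, 0.6, 11.4]
gripper_width: 0.31
gripper_force: 114.5
```

Request:
servo_tool --moves '[0,0,0.05,0,0,0,0,0]'

```text
clock: 22.95
position: [494.4, -14.0, 51.1]
tcp_rot: [3.137, -0.168, 0.002]
force: [-3.5, -0.0, 16.6]
gripper_width: 0.311
gripper_force: 115.4
```

Request:
servo_tool --moves '[0,0,0.1,0,0,0,0,0]'

```text
clock: 23.15
position: [494.4, -14.0, 50.0]
tcp_rot: [3.136, -0.167, 0.003]
force: [-6.1, 1.7, 25.9]
gripper_width: 0.313
gripper_force: 116.6
```

Request:
servo_tool --moves '[0,0,0.1,0,0,0,0,0]'

```text
clock: 23.35
position: [494.5, -14.1, 49.2]
tcp_rot: [3.136, -0.167, 0.003]
force: [-9.8, 1.7, 37.4]
gripper_width: 0.308
gripper_force: 117.9
```

```bash
python3 - <<'E'
from h import *
import pickle
cs={n:camera(n) for n in("side","top")};pickle.dump(cs,open("cs4.pkl","wb"))
to(492.9,-13.7,50,-.107)
B=cv2.resize(cs["side"]["img"][140:265,220:345],None,fx=4.6,fy=4.6,interpolation=cv2.INTER_CUBIC)
cv2.imwrite("pics/p8.png",B)
E
```

```text
t 23.45 pos [494.5 -14.   49.2] psi -0.1064 zaxis [ 0.002 -0.001 -1.   ] F [-9.4  2.3 37.7] w 0.307 117.88655877113342 j6 1.423601118177522
units [-0.081 -0.008 -0.042] roll 0.005
```

View pics/p8.png

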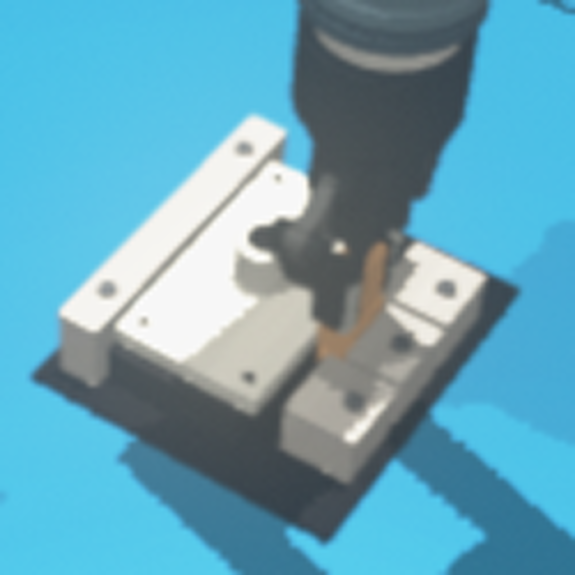

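The wedge is seated in the gap at the middle block, with the gripper clear of the plate. Its top is near (377,243). I'll check its depth and ease the lateral load.

Request:
servo_tool --moves '[-0.05,0,0,0,-0.05,0,0,0,0,0,0,0]'

```text
clock: 23.75
position: [494.4, -14.0, 49.2]
tcp_rot: [3.136, -0.168, 0.01]
force: [-3.0, 2.0, 29.9]
gripper_width: 0.318
gripper_force: 117.1
```

```bash
python3 - <<'E'
from h import *
import pickle
np.set_printoptions(precision=1,suppress=True)
c4=pickle.load(open("cs4.pkl","rb"))["side"];c3=pickle.load(open("cs3.pkl","rb"))["side"]
cr=lambda X,c:(proj(c,X)+.5-[220,140])*4.6-.5
def P(pos,a,m): return [pos[0]+np.cos(a)*m[0]-np.sin(a)*m[1],pos[1]+np.sin(a)*m[0]+np.cos(a)*m[1],m[2]]
# top face corners for hypothesised tip heights
for zt in(71.2,): print("before",[cr(P((494,-13.6),-.107,(x,y,zt+75)),c3)[0] for x,y in((-9,-14),(-9,14),(9,14))])
for zt in(8,13): print(zt,[cr(P((493.5,-13.6),-.107,(x,y,zt+75)),c4)[0] for x,y in((-9,-14),(-9,14),(9,14))], "shoulder",cr(P((493.5,-13.6),-.107,(-11,14,zt+40)),c4)[0])
to(492.9,-13.7,50,-.107)
E
```

```text
before [array([403.9, 146.6]), array([372. , 182.8]), array([336.5, 165.9])]
8 [array([390.4, 245. ]), array([359.9, 281.1]), array([326.4, 264.4])] shoulder [356.8 332.9]
13 [array([391.5, 237.6]), array([360.9, 273.8]), array([327.2, 257.1])] shoulder [357.8 326. ]
t 23.75 pos [494.4 -14.   49.2] psi -0.1068 zaxis [ 0. -0. -1.] F [-3.   2.  29.9] w 0.318 117.1329939365387 j6 1.422975940434448
units [-0.1 -0.  -0. ] roll 0.002
```

Request:
servo_tool --moves '[0,0,0.05,0,0,0,0.02,0,0,0,0,0,0,0,0,0]'

```text
clock: 24.15
position: [494.4, -14.1, 49.0]
tcp_rot: [3.136, -0.167, 0.01]
force: [-8.0, 2.2, 43.7]
gripper_width: 0.31
gripper_force: 119.0
```

Request:
servo_tool --moves '[0,0,0,0,0,0,0,0,0,0,0,0,0,0,0,0,0,0,0,0]'

```text
clock: 24.65
position: [494.4, -14.0, 49.1]
tcp_rot: [3.136, -0.167, 0.01]
force: [-8.7, 2.6, 43.5]
gripper_width: 0.313
gripper_force: 119.0
```

```bash
python3 - <<'E'
from h import *
c=camera("side");to(492.9,-13.7,50,-.107);t=camera("top")
cr=lambda X:(proj(c,X)+.5-[275,180])*11-.5
def P(m,pos=(493.2,-13.6),a=-.107): return [pos[0]+np.cos(a)*m[0]-np.sin(a)*m[1],pos[1]+np.sin(a)*m[0]+np.cos(a)*m[1],m[2]]
B=cv2.resize(c["img"][180:230,275:325],None,fx=11,fy=11,interpolation=cv2.INTER_CUBIC)
for zt,col in((8,(0,0,255)),(13,(0,255,0))):
    L=[(-9,-14,75),(-9,14,75),(-9,14,40),(-11,14,40),(-11,-14,40)]
    cv2.polylines(B,[cr([P((x,y,z+zt)) for x,y,z in L]).round().astype(int)],False,col,1)
cv2.imwrite("pics/p9.png",B)
E
```

```text
t 24.7 pos [494.4 -14.1  49.1] psi -0.1066 zaxis [ 0.006 -0.002 -1.   ] F [-8.2  2.5 43.9] w 0.31 118.98312449455261 j6 1.4229998423407335
units [-0.077 -0.009 -0.047] roll 0.003
```

View pics/p9.png

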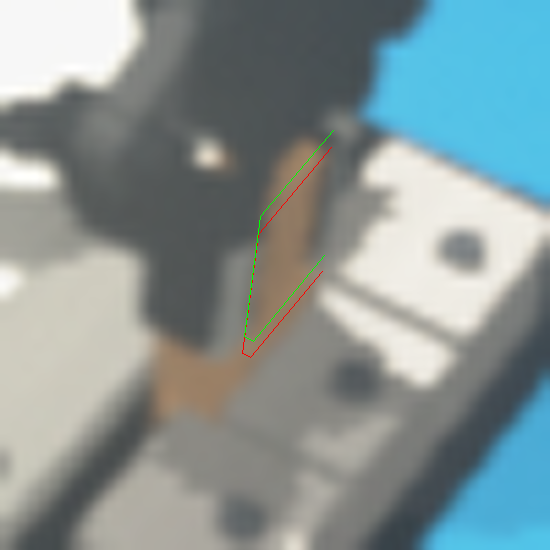

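The final crop shows the wedge bitten in at the short block, with its shoulder close to the expected outline. The force is steady at about 43 N downward, and only the wedge touches the plate. Handing in.

```bash
python3 -c "
from rig import *
print(sign_off())"
```

```text
the job is handed in; nothing more can be done
None
```

I slid the plate against the fence by feel, then pressed the wooden wedge in at the short middle block. It was holding steady at about 43 N, still gripped and pressed, when I handed the job in at about 25 s; no result was reported back.

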